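# Load and pin the drying cassette

## Robot

A 6-joint arm with a two-finger parallel gripper is mounted at the origin on the work surface. World frame = base frame: x ahead of the robot, y to its left, z up, the work surface at z = 0. Lengths are in m, angles in degrees, forces in N, time in s.
With the tool pointing down it reaches from about 0.35 to 0.975 m from the base axis. Payload 7.1 kg.
Tool frame: the origin (TCP) lies at the very end of the fingers, on their centre line; the grasp point (between the pads) lies tcp_to_grasp behind it (tcp_to_grasp is the distance from the TCP to the grasp point, in m); z points along the fingers, y is the line along which they close (so a half turn about z gives the same grasp; the last joint's range is limited). The gripper opens to 88 mm and grips with 3 to 60 N. Pads are 20 mm wide; open, the fingers measure 115 mm over their backs; the gripper's body (75 mm by 178 mm) begins 61 mm behind the grasp point.
Start: joints at [73.568, 24.242, 93.386, -0, 62.372, -1.089], TCP at [0.165, 0.603, 0.223] pointing down, gripper open.
Joint ranges: [-172.04, 172.04], [-51.8, 120.97], [4.93, 147.93], [-75.15, 255.16], [6.16, 154.13], [-145.62, 145.62]. Speed limits (degrees/s): [136.94, 136.94, 172.46, 180, 180, 180].

## Interface

Orientations are given as a 3x3 rotation matrix whose columns are the frame's x, y, z axes.
In Python, from workcell import * gives the robot as it stands. The module is installed in compiled form; this text tells all that it offers.
- The arm moves only by the tool send_rows, never from a script. Its argument "moves" is text: rows parted by semicolons, each of 6 numbers parted by spaces: the shift along the tool's x, y, z in m, then the turn, a rotation vector about the tool's x, y, z in rad. A call has 1 to 20 rows; each row is the pose to reach, as a shift and turn from the pose commanded when the call began, along the tool's axes at that moment; what a row does not reach only later rows make up. A row lasts 1/12 s, in which the tool goes at most 41.7 mm and 7.16 degrees, less where a joint would pass 70% of its speed; a pose out of reach is approached as far as the arm can. A call with a gripper value outside its range is refused whole. "jaw" is the opening, from 0 (shut) to 1 (fully open), set as the call begins (left out, the last holds). The fingers move at their own pace and stop on an object; "squeeze" is the grip in N (left out, the last holds). Time passes only in rows, so rows that repeat a pose let the fingers close. It gives the time, the measured TCP pose, the force, the opening and the grip force at its end, in the units of the state.
- state(): the state, without advancing time (a new reading comes with each control period).
- read_camera(name): name is "scene" or "top" or "wrist"; returns a dict with "frame" (400x640x3 uint8, red, green, blue), "fx", "fy", "cx", "cy" (pixels), "origin" and "orientation" of the camera in the world; the wrist camera has in their place "hand_eye" (4x4, takes a point from camera to tool coordinates, whose origin is the TCP and whose axes are the flange's). Camera axes: x right, y up, looking along -z (the intrinsics and any distortion apply to the point x, -y, -z); pixel columns grow to the right and rows downward; lengths in m; the calibration is good to about 2 mm. A picture is of the moment at which its call begins: read the wrist's pose just before it. There is no depth.
- hand_in(): hands the job in; it is judged then, once.
The state is a dict: "t": time; "q": joint angles; "joint_vel": joint speeds; "joint_torque": joint torques, N m; "ee_pos": TCP position; "ee_rot": TCP orientation; "contact_force": force on the tool from outside, world axes, zero at the start; "torque": the same for the moment, N m; "gripper_width": opening from 0.0 (shut) to 1.0 (fully open); "gripper_force": force on a finger pad.
Only numpy, scipy, OpenCV 4.12 (cv2) and the standard library are available. Lean on these libraries where they do the work, as an engineer would, in place of code of your own. Each camera call takes 0.05 s, during which the arm holds its last target. There are 200 camera calls.

## Task

Tip the wooden tray by its steel bar so that its three black mouldings slide into the open metal clamshell cassette beside it, and lower the tray flat again. Swing the cassette's lid over, then take the tall-knobbed pin (not the low mushroom-headed one) from the wooden rack and push it down through the lid's hole into the hole below until its collar squeezes the sprung lid fully shut. Finish still pressing the pin down, lid fully shut, without letting go; leave the other pin and everything else on the table where it is.

Things in the scene. Friction and masses are not known exactly. Their poses are not given: they have to be found in the camera images.
- case: lower half of the cassette, fixed: open aluminium box, outside 130 (its x) by 150 (y) mm, 50 mm high, floor 6 mm. Origin: centre of its underside; z up, -x side roughly to the robot. Inside x -47 to 57, y -67 to 67 mm; its +y wall (to the tray) is 28 mm high. Lug with pin hole on its -x side, 40 by 44 mm, 50 mm high. Two sprung rubber buffers stand 8 mm above its -x rim at y -50 and 50, x -56 mm
- case_hole (a point): centre of the mouth of the pin hole in the lug, at the top of the lower half (50 mm above the table, at case x = -85 mm, y = 0). Hole 13 mm wide, vertical, 46 mm deep. Axes as the case
- lid (a joint): lid angle (rad): 0 shut (level), 1.62 fully open (upright); starts at 1.35 to 1.6, stays until pushed; below about 1.25 it sinks by its weight on to the buffers and rests ajar at about 0.05. Pressing it fully shut takes about 8 N at its hole; it springs ajar when let go. Plate 130 by 150 mm, 8 mm thick, with a 40 by 44 mm tab at its free end
- lid_hinge (a point): middle of the lid's hinge axis, which runs along the case's y at case x = +65 mm, 50 mm high; the lid swings from the far side towards the robot and over the case. The underside of the lid lies on this axis
- lid_hole (a point): centre of the 13 mm hole through the lid's tab, on the tab's outer face (upper when shut), 150 mm from the hinge axis; straight above the lower hole when the lid is shut
- tray (a joint): tilt of the tray (rad): 0 lying flat, up to 1.15 with its outer end raised; falls back by itself when let go. Wood; the mouldings slide off at 0.45 to 0.65 rad
- tray_hinge (a point): middle of the tray's hinge axis, along the tray's x, at the open edge of the tray beside the case, level with the tray's floor, 62 mm above the table. Axes: y runs from the case outwards along the flat tray to the bar, z up
- tray_bar (a point): middle of the tray's steel lifting bar: round, 10 mm thick, along the tray's x, 80 mm long; 152 mm out from the hinge and 12 mm above the tray's floor, 36 mm clear of the tray's end wall (top 22 mm above the floor). Tray inside 92 by 110 mm. Axes turn with the tray
- moulding1_mid (a point): centre of a chunky black plastic moulding lying on the tray, 24 by 34 by 16 mm, about 20 g
- moulding2_mid (a point): centre of a chunky black plastic moulding lying on the tray, 24 by 34 by 16 mm, about 20 g
- moulding3_mid (a point): centre of a chunky black plastic moulding lying on the tray, 24 by 34 by 16 mm, about 20 g
- pin_knob (a point): centre of the tall round knob of the steel pin, 18 mm across, 48 mm long; below it a collar 26 mm across, 5 mm thick, then the shank. The pin stands upright in one of two sockets 64 mm apart in a wooden rack, 120 by 70 mm, 56 mm high, collar on the rack's top; lift it at least 45 mm to clear. About 0.12 kg. z runs up along the pin
- pin_tip (a point): lower end of the pin's shank, 71 mm under pin_knob; shank 10 mm thick and 42 mm long up to the collar, tip tapered over 6 mm. With the pin home and the lid shut the tip is 34 mm below case_hole
- mushroom_pin: the other steel pin in the rack: same shank and collar, but a low mushroom head (32 mm across, 16 mm high); not wanted, leave it
- ink_can: bystander: ink can, 72 mm across, 85 mm tall
- thinner: bystander: white bottle, 52 mm across, 130 mm tall
- ink_knife: bystander: ink spatula lying flat, 180 mm long
- screwdriver: bystander: screwdriver lying flat
- tape: bystander: cardboard tape core lying flat, 56 mm across, 24 mm high
- cup: bystander: white plastic cup, 76 mm across, 80 mm tall
Mind the look-alikes: they are no part of the job. Leave any green or pink look-alike of the part that bears moulding3_mid alone. Of the things that look like the part that bears tray, the largest one is meant.

How it is judged (in metres and radians):
On the way, in this order (a step that is already met when the one before it is completed fails the run):
1. the tray is tipped with the mouldings still on their way (value of joint tray above 0.3 rad), for 0.05 s.
2. all three mouldings have slid into the cassette (x of moulding1_mid in the frame of case between -0.052 and 0.062 m and y of moulding1_mid in the frame of case between -0.07 and 0.07 m and z of each of moulding1_mid, moulding2_mid, moulding3_mid in the frame of case below 0.045 m and x of moulding2_mid in the frame of case between -0.052 and 0.062 m and y of moulding2_mid in the frame of case between -0.07 and 0.07 m and x of moulding3_mid in the frame of case between -0.052 and 0.062 m and y of moulding3_mid in the frame of case between -0.07 and 0.07 m), for 0.2 s.
3. the lid is swung over on to its buffers, mouldings inside (all of step 2 and value of joint lid below 0.1 rad), for 0.2 s.
4. the tall pin goes through the lid's hole into the lower hole (value of joint lid below 0.1 rad and horizontal distance between pin_tip and case_hole below 0.005 m and z of pin_tip in the frame of case_hole below -0.012 m), for 0.1 s.
At the end, for the whole second after the job is handed in: For the last second: mouldings inside the cassette below the rim, tray flat (<0.1 rad), lid squeezed shut (<0.02 rad), tall pin upright (within 0.12 rad), in both holes (tip within 5 mm of the axis, 29 mm deep), its collar pressing the lid and the fingers on the pin, each over 2 N (all of step 2 and value of joint lid below 0.02 rad and value of joint tray below 0.1 rad and horizontal distance between pin_tip and case_hole below 0.005 m and z of pin_tip in the frame of case_hole below -0.029 m and angle between the z axis of pin_tip and the z axis of case, either way round below 0.12 rad and contact force between pin and lid above 2 N and contact force between the fingers and pin above 2 N); the arm keeps its last pose, push and grip.
It fails at once if the mushroom pin is taken or moved over 40 mm (distance of mushroom_pin from where it was at the start of the episode above 0.04 m).
It fails at once if another thing on the table is moved over 40 mm (distance of any of ink_can, thinner, ink_knife, screwdriver, tape, cup from where it was at the start of the episode above 0.04 m).
It also fails if it takes over 61 s, if anything falls off the work surface, if the arm or the gripper's body presses on something with over 40 N, if the wrist force passes 120 N, or if a joint passes its speed limit or range.

## Working session

There is one attempt and no reset: what is moved stays moved. The work goes in short steps, Python scripts to look and compute and a tool call to move; the robot and the scene stay as the last step left them, time stands still between calls to the robot, and variables do not carry over. Pictures are saved under pics/ and viewed, at most 10 in all, crops included, and the job is handed in when it is done.

Besides the shell and the picture viewer there is one more tool, called after ">>>" as a command line: name --argument value ..., lists and objects as JSON in quotes. send_rows: Moves the arm, as the interface text tells. Its arguments: {"type":"object","properties":{"moves":{"type":"string"},"jaw":{"type":"number"},"squeeze":{"type":"number"}},"required":["moves"]}

```bash
mkdir -p pics; ls; cat > h.py <<'E'
from workcell import *
import numpy as np, cv2
def snap(n,f):
    s=state(); c=read_camera(n); cv2.imwrite('pics/'+f+'.png',c['frame'][:,:,::-1])
    if n=='wrist':
        H=np.array(c['hand_eye']);R=np.array(s['ee_rot']);
        c['origin']=np.array(s['ee_pos'])+R@H[:3,3]; c['orientation']=R@H[:3,:3]
    d={k:np.array(v) for k,v in c.items()}; np.savez('pics/'+f+'.npz',**d); return d
def load(f): return dict(np.load('pics/'+f+'.npz'))
def ray(c,u,v):
    d=np.array([(u-c['cx'])/c['fx'],-(v-c['cy'])/c['fy'],-1.]); d=c['orientation']@d; return c['origin'],d/np.linalg.norm(d)
def onz(c,u,v,z):
    o,d=ray(c,u,v); return o+d*(z-o[2])/d[2]
def tri(*L):
    A=np.zeros((3,3));b=np.zeros(3)
    for c,u,v in L:
        o,d=ray(c,u,v);P=np.eye(3)-np.outer(d,d);A+=P;b+=P@o
    p=np.linalg.solve(A,b); return p
def proj(c,p):
    q=c['orientation'].T@(np.array(p)-c['origin']); return c['cx']+c['fx']*q[0]/-q[2], c['cy']-c['fy']*q[1]/-q[2]
E
python3 - <<'E'
from h import *
np.set_printoptions(precision=4,suppress=True)
for n in ['scene','top','wrist']:
    c=snap(n,n+'0'); print(n,{k:v.tolist() for k,v in c.items() if k not in('frame',)})
print(state())
E
```

```text
pics
scene {'fx': 400.73960353029656, 'fy': 400.73960353029656, 'cx': 314.5549755984521, 'cy': 195.32438304117062, 'origin': [1.3403030178272632, -0.06454894199357554, 0.6029437141008611], 'orientation': [[0.13532790735347533, -0.5209121860679582, 0.8428148384415347], [0.9907826373761037, 0.06598713440025769, -0.11830242418351], [0.006010238379798098, 0.8510559279504161, 0.5250406503644027]]}
top {'fx': 370.50889258540394, 'fy': 370.50889258540394, 'cx': 319.7727680940311, 'cy': 204.18735019262988, 'origin': [0.4461834356670943, 0.03248528712661646, 0.972031905416388], 'orientation': [[0.019341343883429524, 0.9948558429388992, -0.09943723742700737], [-0.99942279196646, 0.016459777256520938, -0.029717984969233932], [-0.027928396207960428, 0.09995462722154402, 0.9945999583663038]]}
wrist {'fx': 348.433799118109, 'fy': 348.433799118109, 'cx': 315.23296743913056, 'cy': 200.2740290411946, 'hand_eye': [[0.0005582982642436368, 0.9522690933083341, 0.3052593360288429, 0.08497681937947385], [0.9999993718521173, -0.00023496698922635895, -0.0010959406389134854, 0.0003040336200601512], [-0.000971
[... 248 characters left out ...]
517686], [0.964501483349294, 0.251352794466858, 0.0809855624831522], [-0.00042019634494058886, -0.30521240955322976, 0.9522842057336363]]}
{'t': 0.15, 'q': array([73.5674, 24.2758, 93.4206, -0.0014, 62.3751, -1.0873]), 'joint_vel': array([-0.1017, -0.1086, -0.154 , -0.0843, -0.0842, -0.0537]), 'joint_torque': array([  0.0001, -54.4979, -27.3919,   0.0644,   0.0205,  -0.0001]), 'ee_pos': array([0.1652, 0.6023, 0.2221]), 'ee_rot': array([[-0.9644,  0.2646, -0.0003],
       [ 0.2646,  0.9644, -0.0012],
       [ 0.    , -0.0012, -1.    ]]), 'contact_force': array([-1.4164,  0.4566, -0.3348]), 'torque': array([ 0.0248, -0.0245,  0.0389]), 'gripper_force': 0.0, 'gripper_width': 0.9985419206831847}
```

View pics/top0.png

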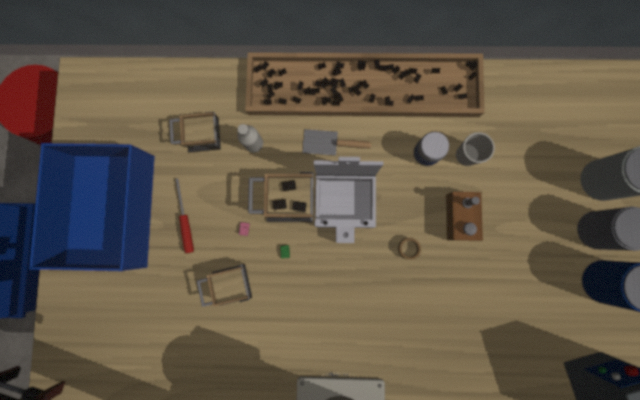

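View pics/scene0.png

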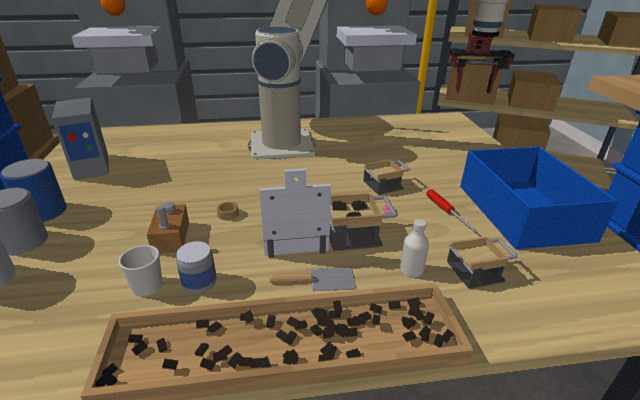

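```bash
python3 -c "
from workcell import *
print(tcp_to_grasp)"
```

```text
0.0187
```

```bash
python3 - <<'E'
from h import *
t=cv2.imread('pics/top0.png');s=cv2.imread('pics/scene0.png')
a=cv2.resize(t[150:250,235:395],None,fx=5,fy=5,interpolation=cv2.INTER_CUBIC)
cv2.imwrite('pics/cropA.png',a)
b=cv2.resize(t[185:245,440:490],None,fx=8,fy=8,interpolation=cv2.INTER_CUBIC)
c=cv2.resize(s[195:255,145:195],None,fx=8,fy=8,interpolation=cv2.INTER_CUBIC)
cv2.imwrite('pics/cropB.png',np.hstack([b,c]))
E
```

```text
(no output)
```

View pics/cropA.png

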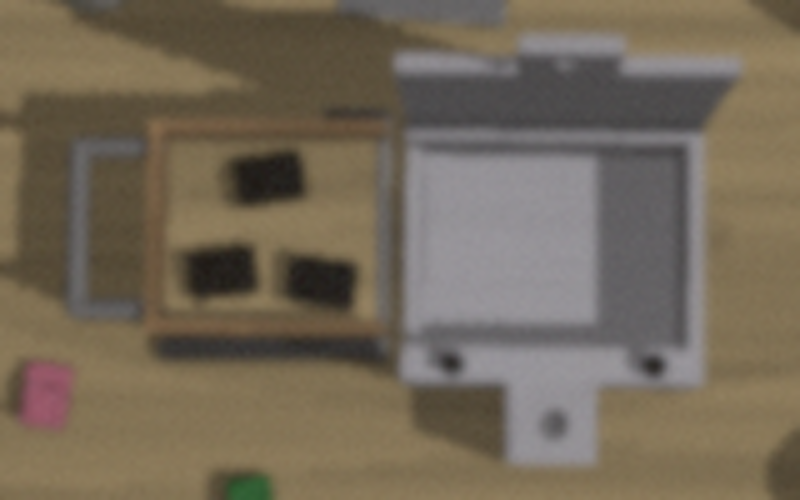

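View pics/cropB.png

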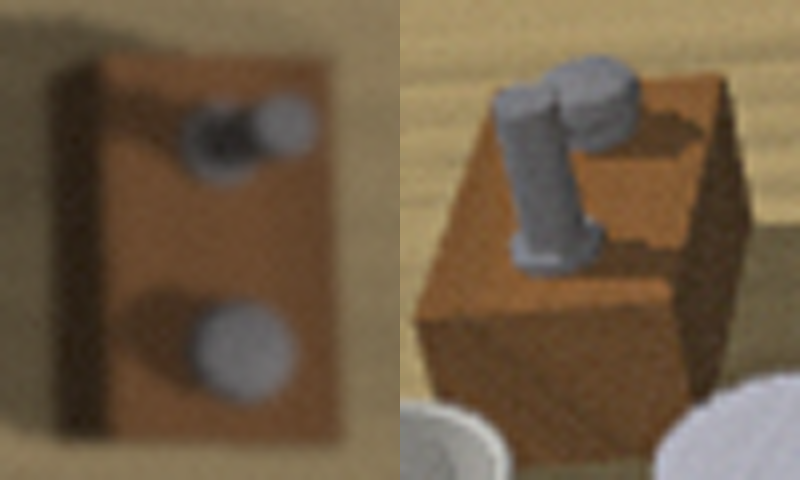

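```bash
python3 - <<'E'
from h import *
np.set_printoptions(precision=4,suppress=True)
c=load('top0');s=load('scene0')
f=lambda x,y:(235+(x+.5)/5-.5,150+(y+.5)/5-.5)
def P(n,x,y,z): print(n,onz(c,*f(x,y),z))
P('hole',554,424,.05);P('lugL',506,465,.05);P('lugR',599,465,.05)
P('cornR-',704,384,.05);P('cornL-',401,383,.05);P('cornR+',704,134,.05)
P('barA',80,145,.074);P('barB',80,308,.074);P('barmid',80,228,.074)
P('trayTL',150,122,.084);P('trayBL',152,333,.084);P('trayTR',384,122,.084);P('trayBR',386,333,.084)
P('lidtabtop',572,40,.2);P('lidL',396,60,.18);P('lidR',740,62,.18)
for n,x,y,z in [('m1',267,177,.078),('m2',221,271,.078),('m3',320,282,.078)]:P(n,x,y,z)
g=lambda x,y:(440+(x+.5)/8-.5,185+(y+.5)/8-.5)
print('pintop',onz(c,*g(287,124),.109),'collar',onz(c,*g(222,140),.061),'mush',onz(c,*g(245,352),.077))
gs=lambda x,y:(145+(x+.5)/8-.5,195+(y+.5)/8-.5)
k=gs(525-400,100); k2=gs(557-400,250)
print('pin tri', tri((c,*g(287,124)),(s,*k)), 'scene pin collar',onz(s,*k2,.06))
print('rack',[onz(c,*g(x,y),.056) for x,y in [(105,58),(330,58),(340,440),(105,440)]])
# lid hole in scene
print('lidhole scene ray', [onz(s,295,180,z) for z in (.18,.2)])
for p in [(.56,-.01,.05)]: print(proj(s,p))
E
```

```text
hole [ 0.4642 -0.0049  0.05  ]
lugL [0.4436 0.0185 0.05  ]
lugR [ 0.4444 -0.0274  0.05  ]
cornR- [ 0.4854 -0.0788  0.05  ]
cornL- [0.4831 0.0713 0.05  ]
cornR+ [ 0.6108 -0.0783  0.05  ]
barA [0.5966 0.2312 0.074 ]
barB [0.5159 0.2282 0.074 ]
barmid [0.5553 0.2297 0.074 ]
trayTL [0.6068 0.1951 0.084 ]
trayBL [0.5037 0.1906 0.084 ]
trayTR [0.6084 0.0808 0.084 ]
trayBR [0.5056 0.0776 0.084 ]
lidtabtop [ 0.6235 -0.0044  0.2   ]
lidL [0.6182 0.0709 0.18  ]
lidR [ 0.6193 -0.0781  0.18  ]
m1 [0.5814 0.1378 0.078 ]
m2 [0.5349 0.159  0.078 ]
m3 [0.5303 0.1106 0.078 ]
pintop [ 0.548  -0.3023  0.109 ] collar [ 0.5485 -0.3012  0.061 ] mush [ 0.4832 -0.3009  0.077 ]
pin tri [ 0.5484 -0.3035  0.1058] scene pin collar [ 0.5572 -0.3016  0.06  ]
rack [array([ 0.5739, -0.2678,  0.056 ]), array([ 0.575 , -0.3365,  0.056 ]), array([ 0.4578, -0.3367,  0.056 ]), array([ 0.4565, -0.2659,  0.056 ])]
lidhole scene ray [array([ 0.5942, -0.0023,  0.18  ]), array([ 0.6295, -0.0053,  0.2   ])]
(np.float64(291.5146824961057), np.float64(220.73412130155413))
```

```bash
cat >> h.py <<'E'
from scipy.spatial.transform import Rotation as Ro
def down(yaw): # tool x at yaw deg, z down
    a=np.radians(yaw); return np.array([[np.cos(a),np.sin(a),0],[np.sin(a),-np.cos(a),0],[0,0,-1]])
def go(pos,yaw,s=None):
    s=s or state(); R=np.array(s['ee_rot']); p=np.array(s['ee_pos'])
    d=R.T@(np.array(pos)-p); r=Ro.from_matrix(R.T@down(yaw)).as_rotvec()
    print(np.round(d,4),np.round(r,4),'dist',np.linalg.norm(d)/.0417,'deg',np.degrees(np.linalg.norm(r))/7.16)
E
python3 - <<'E'
from h import *
go([.5555,.2297,.19],181.5)
E
```

```text
[-0.4749 -0.256   0.0324] [-1.20e-03 -2.00e-04 -2.94e-01] dist 12.962125598303237 deg 2.3526182130455537
```

>>> send_rows --moves "-0.475 -0.256 0.032 -0.001 0 -0.294;-0.475 -0.256 0.032 -0.001 0 -0.294;-0.475 -0.256 0.032 -0.001 0 -0.294;-0.475 -0.256 0.032 -0.001 0 -0.294;-0.475 -0.256 0.032 -0.001 0 -0.294;-0.475 -0.256 0.032 -0.001 0 -0.294;-0.475 -0.256 0.032 -0.001 0 -0.294;-0.475 -0.256 0.032 -0.001 0 -0.294;-0.475 -0.256 0.032 -0.001 0 -0.294;-0.475 -0.256 0.032 -0.001 0 -0.294;-0.475 -0.256 0.032 -0.001 0 -0.294;-0.475 -0.256 0.032 -0.001 0 -0.294;-0.475 -0.256 0.032 -0.001 0 -0.294;-0.475 -0.256 0.032 -0.001 0 -0.294;-0.475 -0.256 0.032 -0.001 0 -0.294;-0.475 -0.256 0.032 -0.001 0 -0.294" --jaw 0.35 --squeeze 15

```text
t: 1.48
ee_pos: [0.5551, 0.23, 0.1903]
ee_rot: [[-1.0, -0.025, -0.001], [-0.025, 1.0, 0.001], [0.001, 0.001, -1.0]]
contact_force: [0.4, 0.5, 0.3]
gripper_width: 0.347
gripper_force: 0.0
```

```bash
python3 - <<'E'
from h import *
s=state();print(s['t'],s['ee_pos'],s['gripper_width'],s['contact_force']);print(s['ee_rot'])
c=snap('wrist','w1')
go([.5555,.2297,.058],181.5)
print(proj(c,[.5555,.2297,.074]),proj(c,s['ee_pos']))
im=cv2.imread('pics/w1.png')
for x in(.5155,.5955): cv2.circle(im,tuple(int(round(a)) for a in proj(c,[x,.2297+(x-.5555)*.026,.074])),3,(0,0,255),1)
cv2.imwrite('pics/w1a.png',im)
E
```

```text
1.4833 [0.5551289  0.23003612 0.19025766] 0.34659109967026946 [0.38472984 0.47667384 0.28716086]
[[-9.99681575e-01 -2.52121159e-02 -1.04746213e-03]
 [-2.52130411e-02  9.99681714e-01  8.79635662e-04]
 [ 1.02495126e-03  9.05765270e-04 -9.99999065e-01]]
[-0.0008 -0.0011  0.1324] [ 0.0009 -0.0009  0.0004] dist 3.175161898834094 deg 0.010576346785456317
(np.float64(313.7906644271321), np.float64(195.71776717251993)) (np.float64(314.07093917435975), np.float64(260.6594912709799))
```

View pics/w1a.png

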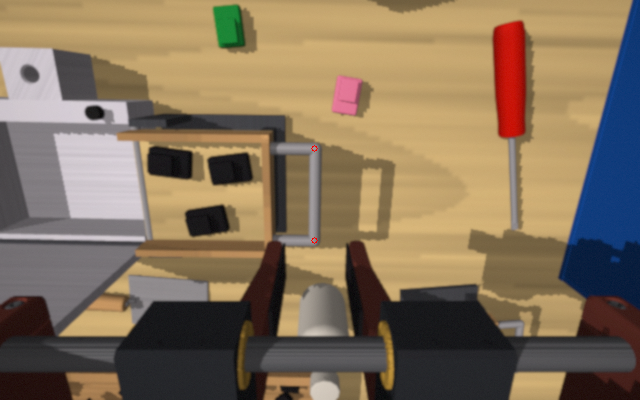

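>>> send_rows --moves "0 -0.001 0.04 0 0 0;0 -0.001 0.08 0 0 0;0 -0.001 0.11 0 0 0;0 -0.001 0.133 0 0 0;0 -0.001 0.133 0 0 0;0 -0.001 0.133 0 0 0"

```text
t: 2.03
ee_pos: [0.5541, 0.2303, 0.0571]
ee_rot: [[-1.0, -0.028, -0.002], [-0.028, 1.0, 0.0], [0.002, 0.0, -1.0]]
contact_force: [-0.0, 1.0, 0.5]
gripper_width: 0.35
gripper_force: 0.0
```

>>> send_rows --moves "0 0 0 0 0 0;0 0 0 0 0 0;0 0 0 0 0 0;0 0 0 0 0 0;0 0 0 0 0 0;0 0 0 0 0 0" --jaw 0.02

```text
t: 2.53
ee_pos: [0.5567, 0.2296, 0.0593]
ee_rot: [[-1.0, -0.026, 0.002], [-0.026, 1.0, 0.002], [-0.002, 0.002, -1.0]]
contact_force: [-1.3, -0.1, 7.8]
gripper_width: 0.105
gripper_force: 15.0
```

```bash
python3 - <<'E'
from h import *
s=state();print(s['t'],s['ee_pos'],s['gripper_width'],s['gripper_force'],s['contact_force'])
a0=np.arctan2(12,152);r=np.hypot(.152,.012)
# rows: dz up = -tool z; inward dy = -tool y
for k in range(1,19):
    th=.045*k; print('0 %.4f %.4f 0 0 0'%(r*(np.cos(a0+th)-np.cos(a0)),-r*(np.sin(a0+th)-np.sin(a0))),end=';')
E
```

```text
2.5333 [0.55672067 0.22955988 0.0593361 ] 0.10460068861320422 14.987360090017319 [-1.30204302 -0.12941687  7.84206263]
0 -0.0007 -0.0068 0 0 0;0 -0.0017 -0.0136 0 0 0;0 -0.0030 -0.0203 0 0 0;0 -0.0046 -0.0270 0 0 0;0 -0.0065 -0.0336 0 0 0;0 -0.0087 -0.0401 0 0 0;0 -0.0112 -0.0465 0 0 0;0 -0.0140 -0.0528 0 0 0;0 -0.0170 -0.0589 0 0 0;0 -0.0204 -0.0649 0 0 0;0 -0.0239 -0.0708 0 0 0;0 -0.0278 -0.0764 0 0 0;0 -0.0319 -0.0819 0 0 0;0 -0.0362 -0.0872 0 0 0;0 -0.0408 -0.0924 0 0 0;0 -0.0456 -0.0972 0 0 0;0 -0.0507 -0.1019 0 0 0;0 -0.0559 -0.1064 0 0 0;
```

>>> send_rows --moves "0 -0.001 -0.007 0 0 0;0 -0.002 -0.014 0 0 0;0 -0.003 -0.02 0 0 0;0 -0.005 -0.027 0 0 0;0 -0.0065 -0.034 0 0 0;0 -0.009 -0.04 0 0 0;0 -0.011 -0.0465 0 0 0;0 -0.014 -0.053 0 0 0;0 -0.017 -0.059 0 0 0;0 -0.0205 -0.065 0 0 0;0 -0.024 -0.071 0 0 0;0 -0.028 -0.0765 0 0 0;0 -0.032 -0.082 0 0 0;0 -0.036 -0.087 0 0 0;0 -0.041 -0.0925 0 0 0;0 -0.0455 -0.097 0 0 0;0 -0.0505 -0.102 0 0 0;0 -0.056 -0.1065 0 0 0;0 -0.056 -0.1065 0 0 0;0 -0.056 -0.1065 0 0 0"

```text
t: 4.2
ee_pos: [0.5576, 0.1753, 0.167]
ee_rot: [[-1.0, -0.025, 0.002], [-0.025, 1.0, 0.005], [-0.003, 0.005, -1.0]]
contact_force: [-3.6, 12.5, 12.5]
gripper_width: 0.106
gripper_force: 15.0
```

```bash
python3 - <<'E'
from h import *
s=state();print(s['t'],s['ee_pos'],s['gripper_width'],s['gripper_force'],s['contact_force'])
c=snap('top','t2');a=c['frame'][140:260,225:400,::-1]
cv2.imwrite('pics/t2c.png',cv2.resize(a,None,fx=4,fy=4,interpolation=cv2.INTER_CUBIC))
E
```

```text
4.2 [0.55759727 0.17525883 0.16699369] 0.10562292656285126 15.016753077507019 [-3.56911271 12.45331835 12.52625725]
```

View pics/t2c.png

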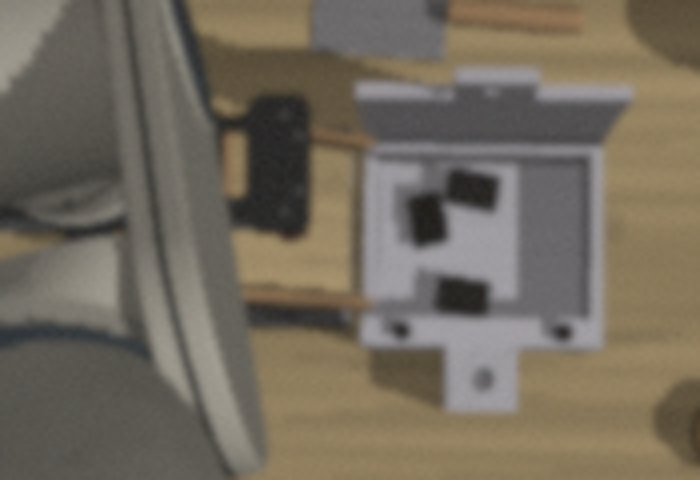

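All three mouldings lie in the case, at crop px (472,188), (428,218) and (463,295). I'll lower the tray along the reverse arc.

>>> send_rows --moves "0 0.01 0.009 0 0 0;0 0.02 0.019 0 0 0;0 0.028 0.03 0 0 0;0 0.0355 0.0415 0 0 0;0 0.042 0.0535 0 0 0;0 0.047 0.066 0 0 0;0 0.051 0.08 0 0 0;0 0.054 0.093 0 0 0;0 0.0555 0.1 0 0 0;0 0.056 0.1065 0 0 0;0 0.056 0.1065 0 0 0;0 0.056 0.1065 0 0 0"

```text
t: 5.25
ee_pos: [0.5565, 0.2294, 0.0576]
ee_rot: [[-1.0, -0.026, 0.001], [-0.026, 1.0, 0.001], [-0.002, 0.001, -1.0]]
contact_force: [4.8, 4.3, -1.4]
gripper_width: 0.107
gripper_force: 15.0
```

>>> send_rows --moves "0 0 0 0 0 0;0 0 0 0 0 0;0 0 0 0 0 0;0 0 0 0 0 0" --jaw 0.35

```text
t: 5.58
ee_pos: [0.5551, 0.2287, 0.0574]
ee_rot: [[-1.0, -0.026, -0.001], [-0.026, 1.0, 0.0], [0.001, 0.0, -1.0]]
contact_force: [0.1, -0.2, -0.1]
gripper_width: 0.34
gripper_force: 0.0
```

```bash
python3 - <<'E'
from h import *
s=state();print(s['t'],s['ee_pos'],s['gripper_width'],s['contact_force'])
R=np.array(s['ee_rot']);p=np.array(s['ee_pos'])
for q in ([.556,.2297,.30],[.69,-.004,.28],[.69,-.004,.165],[.57,-.004,.165]): print(np.round(R.T@(np.array(q)-p),3))
print(Ro.from_matrix(R.T@down(181)).as_rotvec())
c=load('top0');print('thinner cap',onz(c,243,130,.13),'can',onz(c,433,145,.085),'lidtop',)
E
```

```text
5.5833 [0.55507219 0.22871016 0.05740716] 0.34016111727894677 [ 0.06880843 -0.21263224 -0.10734764]
[-0.001  0.001 -0.243]
[-0.129 -0.236 -0.223]
[-0.129 -0.236 -0.108]
[-0.009 -0.233 -0.108]
[ 0.00022353 -0.00121762  0.00867213]
thinner cap [0.70226161 0.24117099 0.13      ] can [ 0.68364865 -0.21289014  0.085     ] lidtop
```

>>> send_rows --moves "0 0.001 -0.04 0 0 0;0 0.001 -0.08 0 0 0;0 0.001 -0.12 0 0 0;0 0.001 -0.16 0 0 0;0 -0.01 -0.2 0 0 0;-0.02 -0.04 -0.223 0 0 0;-0.05 -0.08 -0.225 0 0 0;-0.07 -0.12 -0.225 0 0 0;-0.09 -0.155 -0.225 0 0 0;-0.11 -0.19 -0.225 0 0 0;-0.13 -0.22 -0.225 0 0 0;-0.13 -0.236 -0.225 0 0 0;-0.13 -0.236 -0.19 0 0 0;-0.13 -0.236 -0.15 0 0 0;-0.13 -0.236 -0.115 0 0 0;-0.13 -0.236 -0.108 0 0 0;-0.13 -0.236 -0.108 0 0 0" --jaw 0

```text
t: 7.0
ee_pos: [0.6895, -0.0035, 0.1624]
ee_rot: [[-1.0, -0.026, -0.007], [-0.026, 1.0, 0.001], [0.007, 0.001, -1.0]]
contact_force: [-0.0, -0.9, -0.1]
gripper_width: 0.004
gripper_force: 0.0
```

>>> send_rows --moves "0.02 0 0 0 0 0;0.035 0 0 0 0 0;0.045 0 0 0 0 0;0.055 0 0 0 0 0;0.065 0 0 0 0 0;0.075 0 0 0 0 0;0.085 0 0 0 0 0;0.095 0 0 0 0 0;0.105 0 0 0 0 0;0.115 0 0 0 0 0;0.12 0 0 0 0 0;0.12 0 0 0 0 0"

```text
t: 8.0
ee_pos: [0.5702, -0.0065, 0.1652]
ee_rot: [[-1.0, -0.026, -0.002], [-0.026, 1.0, 0.001], [0.002, 0.001, -1.0]]
contact_force: [-1.1, -0.1, -1.2]
gripper_width: 0.004
gripper_force: 0.0
```

```bash
python3 - <<'E'
from h import *
s=state();print(s['t'],s['ee_pos'],s['gripper_width'],s['contact_force'])
c=snap('scene','s3');a=c['frame'][100:300,120:460,::-1]
cv2.imwrite('pics/s3c.png',cv2.resize(a,None,fx=2.3,fy=2.3))
E
```

```text
8.0 [ 0.57022052 -0.00652652  0.16524237] 0.003504760505243331 [-1.05508477 -0.14568204 -1.16564885]
```

View pics/s3c.png

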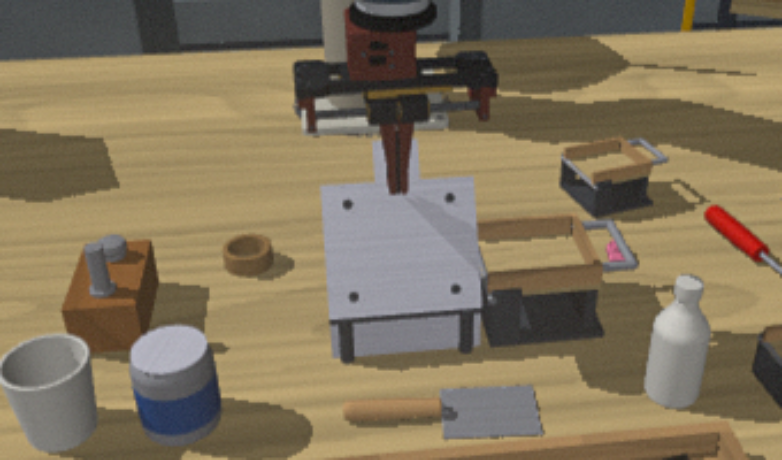

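>>> send_rows --moves "0.015 0 0 0 0 0;0.03 0 0 0 0 0;0.045 0 0 0 0 0;0.06 0 0 0 0 0;0.075 0 0 0 0 0;0.075 0 0 0 0 0;0.06 0 -0.03 0 0 0;0.06 0 -0.07 0 0 0;0.06 0 -0.11 0 0 0;0.06 0 -0.13 0 0 0;0.06 0 -0.13 0 0 0;0.06 0 -0.13 0 0 0;0.06 0 -0.13 0 0 0;0.06 0 -0.13 0 0 0"

```text
t: 9.22
ee_pos: [0.5112, -0.0081, 0.2938]
ee_rot: [[-1.0, -0.026, -0.003], [-0.026, 1.0, 0.001], [0.003, 0.001, -1.0]]
contact_force: [-0.2, -0.1, -0.8]
gripper_width: 0.004
gripper_force: 0.0
```

```bash
python3 - <<'E'
from h import *
s=state();print(s['t'],s['ee_pos'],s['gripper_width'],s['contact_force'])
c=snap('wrist','w4')
g=lambda p:tuple(int(round(a)) for a in proj(c,p))
im=c['frame'][:,:,::-1].copy()
cv2.circle(im,g([.4642,-.0049,.066]),4,(0,0,255),1)
cv2.imwrite('pics/w4a.png',im)
go([.5483,-.302,.20],180.)
E
```

```text
9.2167 [ 0.51124945 -0.0081254   0.2937935 ] 0.0037798229780125676 [-0.1851465  -0.07928301 -0.7925907 ]
[-0.0297 -0.2948  0.0933] [ 0.0011 -0.0029  0.0262] dist 7.45024621241316 deg 0.21119964778276434
```

View pics/w4a.png

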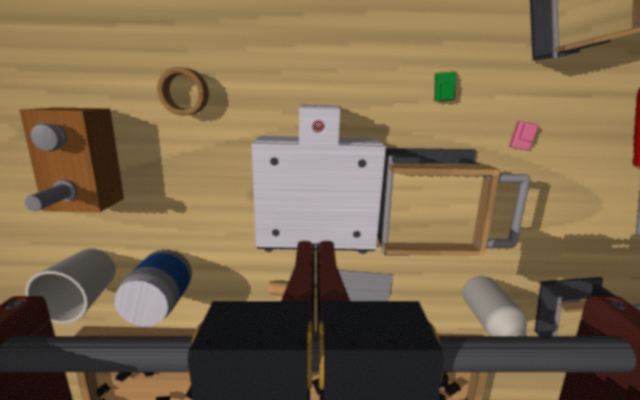

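>>> send_rows --moves "-0.005 -0.04 0 0 0 0.026;-0.01 -0.08 0.01 0 0 0.026;-0.015 -0.12 0.02 0 0 0.026;-0.02 -0.16 0.035 0 0 0.026;-0.025 -0.2 0.05 0 0 0.026;-0.03 -0.24 0.07 0 0 0.026;-0.03 -0.275 0.085 0 0 0.026;-0.03 -0.295 0.093 0 0 0.026;-0.03 -0.295 0.093 0 0 0.026;-0.03 -0.295 0.093 0 0 0.026;-0.03 -0.295 0.093 0 0 0.026" --jaw 0.5

```text
t: 10.18
ee_pos: [0.5492, -0.3014, 0.2014]
ee_rot: [[-1.0, -0.0, -0.001], [-0.0, 1.0, 0.002], [0.001, 0.002, -1.0]]
contact_force: [-0.0, -0.5, 0.1]
gripper_width: 0.498
gripper_force: 0.0
```

```bash
python3 - <<'E'
from h import *
np.set_printoptions(precision=4,suppress=True)
c=load('w4')
g=cv2.cvtColor(c['frame'],cv2.COLOR_RGB2GRAY)
sub=g[112:140,304:334].astype(int); m=(sub<110).astype(np.uint8); n,l,st,ce=cv2.connectedComponentsWithStats(m)
print([(st[i][4],ce[i]+[304,112]) for i in range(1,n)])
for i in range(1,n):
    if st[i][4]>20: print(onz(c,*(ce[i]+[304,112]),.0655))
s=state();print(s['t'],s['ee_pos'])
w=snap('wrist','w5')
print('knob top pred',proj(w,[.5483,-.302,.109]),'collar',proj(w,[.5483,-.302,.061]))
u,v=map(int,proj(w,[.5483,-.302,.109]))
hs=cv2.cvtColor(w['frame'],cv2.COLOR_RGB2HSV)
m=(hs[:,:,1]<45)
y0=v-60
for y in range(max(0,v-30),v+40,3): print(y,''.join('#' if m[y,x] else '.' for x in range(u-40,u+42,1)))
go([.5483,-.302,.064],180.,s)
E
```

```text
[(np.int32(65), array([317.6308, 126.7077]))]
[ 0.4658 -0.0055  0.0655]
10.1833 [ 0.5492 -0.3014  0.2014]
knob top pred (np.float64(313.31848755580444), np.float64(203.24113622667628)) collar (np.float64(313.41356425301825), np.float64(186.59221490405864))
173 ....................................########......................................
176 ...............................###################................................
179 ............................########################..............................
182 ...........................##########################.............................
185 ...........................###########################............................
188 ...........................##########################.............................
191 ...........................#########################..............................
194 .............................######################...............................
197 .............................#####################................................
200 .............................#####################......
[... 645 characters left out ...]
.............................................................................
227 ..................................................................................
230 ..................................................................................
233 ..................................................................................
236 ..................................................................................
239 ..................................................................................
242 ..................................................................................
[ 0.0007 -0.0009  0.1374] [ 0.0022 -0.0013  0.    ] dist 3.2943014097035914 deg 0.020376805698141456
```

>>> send_rows --moves "0.001 -0.001 0.04 0 0 0;0.001 -0.001 0.08 0 0 0;0.001 -0.001 0.11 0 0 0;0.001 -0.001 0.13 0 0 0;0.001 -0.001 0.138 0 0 0;0.001 -0.001 0.138 0 0 0"

```text
t: 10.73
ee_pos: [0.5481, -0.3013, 0.0629]
ee_rot: [[-1.0, -0.002, -0.002], [-0.002, 1.0, 0.002], [0.002, 0.002, -1.0]]
contact_force: [-0.8, -0.0, 0.3]
gripper_width: 0.5
gripper_force: 0.0
```

>>> send_rows --moves "0 0 0 0 0 0;0 0 0 0 0 0;0 0 0 0 0 0;0 0 0 0 0 0;0 0 0 0 0 0" --jaw 0.1 --squeeze 45

```text
t: 11.15
ee_pos: [0.5494, -0.3035, 0.0656]
ee_rot: [[-1.0, -0.0, 0.002], [-0.0, 1.0, -0.0], [-0.002, -0.0, -1.0]]
contact_force: [-1.1, 1.5, 5.3]
gripper_width: 0.2
gripper_force: 45.0
```

>>> send_rows --moves "0 0 -0.02 0 0 0;0 0 -0.04 0 0 0;0 0 -0.06 0 0 0;0 0 -0.08 0 0 0;0 0 -0.09 0 0 0;0 0 -0.09 0 0 0"

```text
t: 11.65
ee_pos: [0.5499, -0.304, 0.1568]
ee_rot: [[-1.0, -0.0, 0.004], [-0.0, 1.0, -0.001], [-0.004, -0.001, -1.0]]
contact_force: [1.2, 0.3, -1.7]
gripper_width: 0.201
gripper_force: 45.0
```

```bash
python3 - <<'E'
from h import *
s=state();print(s['t'],s['ee_pos'],s['gripper_width'],s['gripper_force'],s['contact_force'])
go([.4655,-.0055,.153],180.6,s)
E
```

```text
11.65 [ 0.54994957 -0.30401549  0.15683339] 0.2009624075933692 44.99910056591034 [ 1.22571975  0.33080589 -1.70738366]
[0.0844 0.2985 0.0031] [-0.0014  0.0041 -0.0104] dist 7.440158368817951 deg 0.09033889275352233
```

>>> send_rows --moves "0.01 0.035 0 0 0 -0.01;0.02 0.075 0 0 0 -0.01;0.03 0.115 0 0 0 -0.01;0.045 0.155 0 0 0 -0.01;0.055 0.195 0 0 0 -0.01;0.065 0.23 0.005 0 0 -0.01;0.075 0.265 0.01 0 0 -0.01;0.084 0.29 0.015 0 0 -0.01;0.084 0.2985 0.015 0 0 -0.01;0.084 0.2985 0.015 0 0 -0.01;0.084 0.2985 0.015 0 0 -0.01;0.084 0.2985 0.015 0 0 -0.01"

```text
t: 12.65
ee_pos: [0.4654, -0.0056, 0.1395]
ee_rot: [[-1.0, -0.01, 0.001], [-0.01, 1.0, 0.001], [-0.001, 0.001, -1.0]]
contact_force: [-0.1, -0.9, -0.6]
gripper_width: 0.199
gripper_force: 45.0
```

```bash
python3 - <<'E'
from h import *
P=[]
for i in range(4):
    s=state();P.append(s['ee_pos']);c=snap('wrist','w6%d'%i)
print(s['t'],np.array(P).round(4),s['contact_force']);print(np.array(s['ee_rot']).round(4))
cs=snap('scene','s6');ct=snap('top','t6')
f=np.mean([load('w6%d'%i)['frame'] for i in range(4)],0).astype(np.uint8)
p=P[-1]
print('hole pred',proj(c,[.4655,-.0055,.0655]),'tip',proj(c,p+np.array([0,0,-.05])))
a=cv2.resize(f[70:220,250:385,::-1],None,fx=4,fy=4,interpolation=cv2.INTER_CUBIC)
u,v=map(int,proj(cs,[.4655,-.0055,.08]));print('scene crop',u,v)
b=cv2.resize(cs['frame'][v-50:v+50,u-20:u+21,::-1],None,fx=6,fy=6,interpolation=cv2.INTER_CUBIC)
cv2.imwrite('pics/c6.png',np.hstack([a,b[:600,:250]]))
E
```

```text
12.8 [[ 0.4654 -0.0056  0.1395]
 [ 0.4654 -0.0058  0.1395]
 [ 0.4653 -0.0059  0.1395]
 [ 0.4651 -0.0058  0.1395]] [-0.7033909   0.53837347 -1.27672648]
[[-1.0e+00 -8.5e-03  6.0e-04]
 [-8.5e-03  1.0e+00  8.0e-04]
 [-6.0e-04  8.0e-04 -1.0e+00]]
hole pred (np.float64(314.587510450919), np.float64(212.7031362082303)) tip (np.float64(314.1563546711078), np.float64(224.6686431744449))
scene crop 289 189
```

View pics/c6.png

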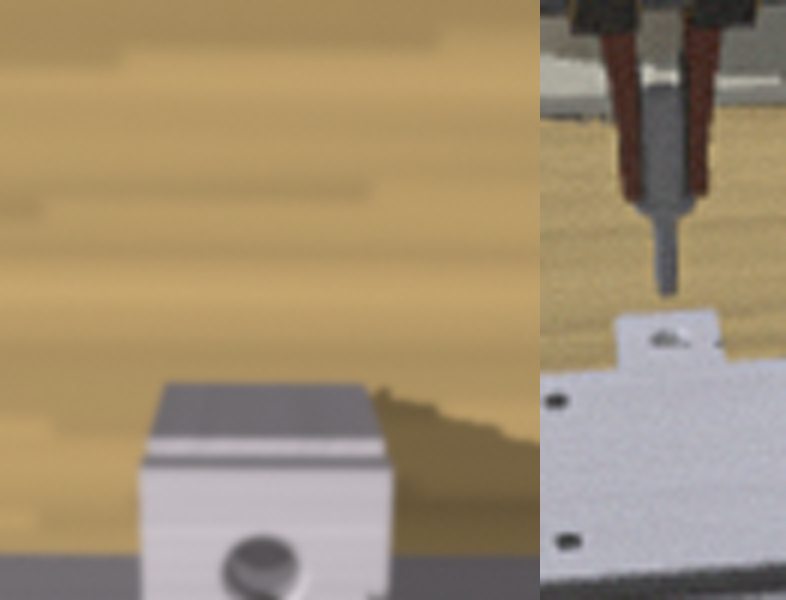

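```bash
python3 - <<'E'
from h import *
np.set_printoptions(precision=4,suppress=True)
f=np.mean([load('w6%d'%i)['frame'] for i in range(4)],0)
g=f.mean(2);c=load('w63');sat=f.max(2)-f.min(2)
for y in range(198,262,2): print(y,' '.join('%3d'%g[y,x] for x in range(294,338,2)))
s=load('s6');q=s['frame'].mean(2)
print('scene')
for y in range(164,200,2): print(y,' '.join('%3d'%q[y,x] for x in range(280,302)))
P=[.4655,-.0055]
for z in (.14,.09,.0655,.05): print(z,proj(c,P+[z]),proj(s,P+[z]))
E
```

```text
198 190 190 190 190 190 190 190 190 190 190 190 190 190 190 189 189 190 189 189 189 189 188
200 191 190 190 190 191 191 190 190 191 190 190 190 190 191 190 190 191 190 191 191 190 190
202 196 196 196 196 196 196 196 195 194 191 187 185 189 193 195 195 195 196 196 196 195 195
204 194 195 194 195 194 195 194 188 169 144 129 128 141 162 182 192 194 193 193 193 192 193
206 193 193 192 193 193 192 185 149 107  90  87  88  90 107 145 179 190 191 191 190 190 190
208 195 194 194 194 194 191 163 108  85  83  84  85  85  84 107 165 189 192 191 191 191 191
210 193 192 192 192 192 183 133 105  97  88  85  85  85  91 106 150 188 190 191 190 189 189
212 192 192 192 192 191 175 116 103 112 108 100 100 103 111 118 154 191 191 189 189 189 189
214 192 192 192 192 191 174 118  96 111 115 115 117 118 120 133 171 200 192 189 189 189 190
216 189 188 188 189 188 179 136 101  94 105 113 115 122 135 155 189 200 188 186 186 186 186
218 190 190 189 190 189 187 162 128 104  90  88  95 117 147 181 206 195 188 186 187 186 186
220 191 192 192 192 192 191 185 158 123  95  81  73  77 136 199 204 184 190 190 190 190 
[... 3334 characters left out ...]
181 184 181 185 183 163 132 136 135 146 157 149 175 183 184 181 139 126 127 127
198 132 139 177 186 183 183 183 187 185 186 181 186 186 184 182 182 183 183 182 171 148 144
0.14 (np.float64(314.6416836449191), np.float64(261.74807333286043)) (np.float64(289.1216192165115), np.float64(168.69855180338467))
0.09 (np.float64(314.601600166657), np.float64(225.45906162909665)) (np.float64(289.6615273324262), np.float64(186.21196166739898))
0.0655 (np.float64(314.587510450919), np.float64(212.7031362082303)) (np.float64(289.916000880251), np.float64(194.46651352768103))
0.05 (np.float64(314.579874107869), np.float64(205.78968073155744)) (np.float64(290.0737263008453), np.float64(199.58277286036702))
```

>>> send_rows --moves "0 0 0.01 0 0 0;0 0 0.016 0 0 0;0 0 0.02 0 0 0;0 0 0.023 0 0 0;0 0 0.026 0 0 0;0 0 0.029 0 0 0;0 0 0.032 0 0 0;0 0 0.035 0 0 0"

```text
t: 13.62
ee_pos: [0.4651, -0.0047, 0.1043]
ee_rot: [[-1.0, -0.01, 0.001], [-0.01, 1.0, 0.001], [-0.001, 0.001, -1.0]]
contact_force: [0.5, -1.4, -0.8]
gripper_width: 0.2
gripper_force: 45.0
```

>>> send_rows --moves "0 0 0.003 0 0 0;0 0 0.006 0 0 0;0 0 0.009 0 0 0;0 0 0.012 0 0 0;0 0 0.015 0 0 0"

```text
t: 14.03
ee_pos: [0.465, -0.0047, 0.0893]
ee_rot: [[-1.0, -0.01, 0.001], [-0.01, 1.0, 0.001], [-0.001, 0.001, -1.0]]
contact_force: [2.6, -0.8, -0.3]
gripper_width: 0.201
gripper_force: 45.0
```

Tip is about 11 mm into the lower hole with no vertical resistance, so I'll continue down until the collar bears on the lid.

>>> send_rows --moves "0 0 0.003 0 0 0;0 0 0.006 0 0 0;0 0 0.009 0 0 0;0 0 0.012 0 0 0;0 0 0.015 0 0 0;0 0 0.017 0 0 0;0 0 0.019 0 0 0;0 0 0.021 0 0 0"

```text
t: 14.7
ee_pos: [0.4646, -0.0046, 0.0685]
ee_rot: [[-1.0, -0.01, 0.0], [-0.01, 1.0, 0.001], [-0.0, 0.001, -1.0]]
contact_force: [0.9, -1.8, 7.7]
gripper_width: 0.194
gripper_force: 45.0
```

>>> send_rows --moves "0 0 0.001 0 0 0;0 0 0.002 0 0 0;0 0 0.003 0 0 0;0 0 0.003 0 0 0;0 0 0.003 0 0 0"

```text
t: 15.12
ee_pos: [0.4647, -0.0047, 0.0671]
ee_rot: [[-1.0, -0.01, 0.001], [-0.01, 1.0, 0.001], [-0.001, 0.001, -1.0]]
contact_force: [-4.7, -2.7, 28.1]
gripper_width: 0.198
gripper_force: 45.0
```

>>> send_rows --moves "0 0 0 0 0 0;0 0 0 0 0 0;0 0 0 0 0 0;0 0 0 0 0 0"

```text
t: 15.45
ee_pos: [0.4647, -0.0046, 0.0671]
ee_rot: [[-1.0, -0.01, 0.001], [-0.01, 1.0, 0.001], [-0.001, 0.001, -1.0]]
contact_force: [-4.7, -2.2, 28.1]
gripper_width: 0.195
gripper_force: 45.0
```

```bash
python3 - <<'E'
from h import *
s=state();print(s['t'],s['ee_pos'],s['contact_force'],s['gripper_force'])
c=snap('scene','s9')
cv2.imwrite('pics/s9c.png',cv2.resize(c['frame'][140:270,220:410,::-1],None,fx=4,fy=4,interpolation=cv2.INTER_CUBIC))
E
```

```text
15.45 [ 0.46469497 -0.00464721  0.06707937] [-4.7116575  -2.17965031 28.13096575] 45.01024782657623
```

View pics/s9c.png

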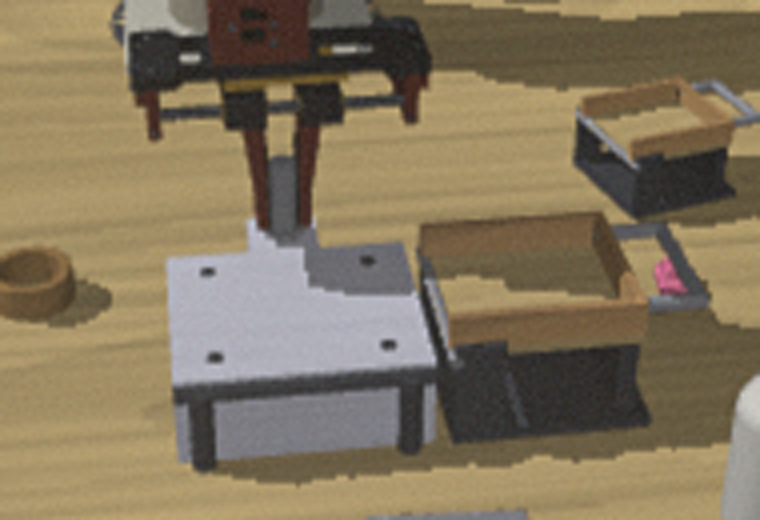

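```bash
python3 -c "
from workcell import *
print(hand_in())"
```

```text
the job is handed in; nothing more can be done
None
```

I handed the job in at about 15.5 s with all steps done: the three mouldings are in the cassette, the tray is flat, the lid looks fully shut, and the tall pin is through both holes, still gripped and pressed down at about 28 N; no verdict came back.

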